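# Set the stop screw of a checking stand with a setting block

## Task

The setting block lies under the stop screw of the checking stand, with the screw still clear of it. Using only the nut driver on the screw, turn it down until the block just drags beneath its foot, so that a light level pull of about 5 N on the block's grip still slides it; feel this by drawing the block a few millimetres towards its grip, and correct the screw if it is loose or clamped. Leave the block under the screw so set, never screw down hard on it, put the driver back upright in its stand, and do not disturb the other parts on the bench.

Things in the scene. Friction and masses are not known exactly. Their poses are not given: they have to be found in the camera images.
- base: The stand's base: grey cast slab with a ground steel top, 220 (x) x 170 (y) x 30 mm, fixed to the bench. Origin: centre of its underside, at bench height; its level x axis points from the grip of the block towards its head (the block is pulled along -x).
- bridge: Dark steel arm of the stand on a bright 30 mm column, with the stop screw, all fixed on the base. Origin: centre of the base's top face, axes as the base. The column stands 68 mm to the +y side of the screw, its top 100 mm above the base's top face.
- screw_axis (a point): Point on the screw's vertical axis at the top face of the arm's round boss, 85 mm above the base's top face; it does not move with the screw. The steel hex head stands above it: 19 mm across flats, 12 mm high, the upper 5.5 mm tapered to lead the socket on; its top is at first 15 to 19 mm above this point, its flats at an unknown angle. Clockwise from above lowers the screw, 10 mm a turn.
- under_screw (a point): Point on the screw's axis at the base's top face, where the block's head lies. Above it hangs the screw's round 18 mm foot, its underside 74 mm below the top of the hex head and at first 1 to 4.5 mm clear of the block. The foot is cushioned by a spring, 8 N per mm, 4 mm travel; the stiff thread (0.06 N m) holds the screw where it is left.
- block: Setting block, loose, 0.33 kg, flat on the base along its x: ground steel head 50 (x) x 30 (y) x 25 mm high, flat shank (14 mm wide, 8 mm high) towards -x, upright black grip. Origin: centre of the head's underside. Friction on base and foot about 0.3 (0.24 to 0.36): 1 N slides it while the screw is clear (2 N if the hand bears down on it), each newton of foot load adds 0.6 N.
- block_grip (a point): Grasp point in the block's upright black grip: a plate 12 mm thick (along the block's y), 20 mm along x, from 8 to 52 mm above the base; this point is 33 mm above the base and 105 mm from the centre of the head. Axes as the block.
- driver: Nut driver, loose, 0.16 kg, 128 mm long, mouth down in its stand. Origin: on its axis, in the plane of the mouth; z up to the handle's end. Steel socket 31 mm over corners, 28 mm long, hex mouth 20.5 mm across flats, 12 mm deep; its floor bears on the screw's head, with some 0.3 rad of play. Round black handle 30 mm wide, 50 to 128 mm above the mouth. Set on the head and let go, it stays standing.
- driver_grip (a point): Grasp point on the driver's axis, in the handle, 105 mm above the mouth and 23 mm below the handle's end.
- stand_hole (a point): Centre of the mouth of the hole in the driver's stand: a fixed wooden block 72 x 72 x 42 mm with a round hole 36 mm wide and 36 mm deep, chamfered 4 mm; this point is 42 mm above the bench. The driver's mouth rests on the hole's floor, 6 mm above the bench.
- disc: Bystander: dished aluminium disc, 68 mm wide, 24 mm high. Origin: centre of its underside.
- jaw: Bystander: stepped dark steel vice jaw, 110 x 50 x 36 mm. Origin: centre of its underside.
- oiler: Bystander: small clear bottle, 44 mm wide, 110 mm high. Origin: centre of its underside.

How it is judged (in metres and radians):
On the way, in this order (a step that is already met when the one before it is completed fails the run):
1. the driver's socket is down over the head of the stop screw (horizontal distance between driver and screw_axis below 0.005 m and z of driver in the frame of screw_axis below 0.009 m and angle between driver's own z axis and vertical below 0.15 rad), for 0.2 s.
2. the block has been drawn at least 2 mm and drags beneath the foot, which bears on it with 2 to 10 N (distance of block from where it was at the start of the episode above 0.002 m and contact force between block and bridge between 2 and 10 N), for 0.1 s.
At the end, for the whole second after the job is handed in: The foot bears on the block with 2 to 10 N (a level pull of about 2 to 7 N slides it), the block head's centre is within 18 mm of the screw axis, and the driver rests in its stand: within 6 mm of the hole's centre, mouth at most 12 mm above the bench, tilted less than 0.12 rad (contact force between block and bridge between 2 and 10 N and horizontal distance between block and screw_axis below 0.018 m and linear speed of block below 0.01 m/s and horizontal distance between driver and stand_hole below 0.006 m and height (world z) of driver below 0.012 m and angle between driver's own z axis and vertical below 0.12 rad and linear speed of driver below 0.02 m/s); the robot touches nothing.
It fails at once if the screw is driven hard onto the block (more than 20 N) (contact force between block and bridge above 20 N).
It fails at once if the fingers push on the stand's arm or turn the screw themselves (more than 5 N) (contact force between the fingers and bridge above 5 N).
It fails at once if a bystander is moved more than 15 mm (distance of any of disc, jaw, oiler from where it was at the start of the episode above 0.015 m).
It also fails if it takes over 72 s, if anything falls off the work surface, if the arm or the gripper's body presses on something with over 40 N, if the wrist force passes 120 N, or if a joint passes its speed limit or range.

## Robot

A 6-joint arm with a two-finger parallel gripper is mounted at the origin on the work surface. World frame = base frame: x ahead of the robot, y to its left, z up, the work surface at z = 0. Lengths are in mm, angles in rad, forces in N, time in s.
With the tool pointing down it reaches from about 350 to 775 mm from the base axis. Payload 7.3 kg.
Tool frame: the origin (TCP) lies at the very end of the fingers, on their centre line; the grasp point (between the pads) lies 19 mm behind it; x points along the fingers, z is the direction in which the jaws open and shut, and the axes are right-handed (so a half turn about x gives the same grasp; the last joint's range is limited). The gripper opens to 92 mm and grips with 3 to 60 N. Pads are 19 mm wide; open, the fingers measure 130 mm over their backs; the gripper's body (75 mm by 190 mm) begins 47 mm behind the grasp point.
Start: joints at [-1.373, 0.342, 1.524, -0, 1.275, -0.146], TCP at [176.983, -494.289, 226.741] pointing down, gripper open.
Joint ranges: [-2.53, 2.53], [-0.77, 2.02], [0.04, 2.7], [-1, 4.14], [0.28, 2.66], [-3.11, 3.11]. Speed limits (rad/s): [2.57, 2.57, 3.14, 3.14, 3.14, 3.14].

## Interface

Orientations are given as [roll, pitch, yaw] about the fixed x, y, z axes, in that order (R = Rz(yaw) Ry(pitch) Rx(roll)).
In Python, from plant import * gives the robot as it stands.
- The arm moves only by the tool carry_out, never from a script. Its argument "rows" is a list of rows, each a list of 4 numbers: the shift along the world's x, y, z in mm, then the turn about the world's z in degrees. In form: [[x, y, z, twist], ...]. A call has 1 to 20 rows; each row is the pose to reach, as a shift and turn from the pose measured when the call began; what a row does not reach only later rows make up. A row lasts 1/12 s, in which the tool goes at most 41.7 mm and 7.16 degrees, less where a joint would pass 70% of its speed; a pose out of reach is approached as far as the arm can. A call with a gripper value outside its range is refused whole. "hand" is the finger opening in mm, from 0 to 91.8, set as the call begins (left out, the last holds). The fingers move at their own pace and stop on an object; the grip force is fixed at half the most. Time passes only in rows, so rows that repeat a pose let the fingers close. It gives the time, the measured TCP pose, the force and the opening at its end, in the units of the state.
- get_obs(): the state, without advancing time (a new reading comes with each control period).
- capture(name): name is "scene" or "top"; returns the picture (480x640x3 uint8, red, green, blue); there is no depth.
- camera_info(name): a dict with "camera_matrix" (3x3 intrinsics, pixels), "pose" (4x4, takes a point from camera to world coordinates). Camera axes: x right, y down, z forward; pixel columns grow to the right and rows downward; lengths in mm; the calibration is good to about 2 mm. A picture is of the moment at which its call begins. camera_info takes no time and is no camera call.
- close_job(): hands the job in, once; it reports no verdict.
The state is a dict: "time": time; "joint_positions": joint angles; "dq": joint speeds; "tau": joint torques, N m; "tool_pos": TCP position; "tcp_rot": TCP orientation; "contact_force": force on the tool from outside, world axes, zero at the start; "moment": the same for the moment, N m; "grip_width": finger opening in mm.
Only numpy, scipy, OpenCV 4.12 (cv2) and the standard library are available. Lean on these libraries where they do the work, as an engineer would, in place of code of your own. Each camera call takes 0.05 s, during which the arm holds its last target. There are 200 camera calls.

## Working session

There is one attempt and no reset: what is moved stays moved. The work goes in short steps, Python scripts to look and compute and a tool call to move; the robot and the scene stay as the last step left them, time stands still between calls to the robot, and variables do not carry over. Pictures are saved under pics/ and viewed, about 8 in all and at most 12, crops included, and the job is handed in when it is done.

Besides the shell and the picture viewer there is one more tool, called after "Call:" by a JSON object that holds its "name" and its "arguments", one argument or row to a line. carry_out: Moves the arm, as the interface text tells. Its arguments: {"type":"object","properties":{"rows":{"type":"array"},"hand":{"type":"number"}},"required":["rows"]}

```bash
mkdir -p pics; ls; python3 - <<'E'
from plant import *
import cv2
for n in("scene","top"):
    cv2.imwrite(f"pics/{n}0.png",capture(n)[:,:,::-1]); c=camera_info(n); print(n,c["camera_matrix"],c["pose"])
print(get_obs())
E
```

```text
pics
scene [[610.74844724   0.         325.88651788]
 [  0.         610.74844724 249.22034019]
 [  0.           0.           1.        ]] [[-4.97421076e-01  4.98955173e-01 -7.09659079e-01  1.44995495e+03]
 [ 8.67340699e-01  3.02164530e-01 -3.95495523e-01  4.69080981e+02]
 [ 1.70992654e-02 -8.12244010e-01 -5.83067135e-01  7.81238982e+02]
 [ 0.00000000e+00  0.00000000e+00  0.00000000e+00  1.00000000e+00]]
top [[538.27261597   0.         308.00420704]
 [  0.         538.27261597 238.57960657]
 [  0.           0.           1.        ]] [[-2.71969838e-02 -9.95024298e-01  9.58486829e-02  5.17681053e+02]
 [-9.99430811e-01  2.51517780e-02 -2.24820346e-02  3.30499165e+00]
 [ 1.99594059e-02 -9.64055704e-02 -9.95141994e-01  1.17928966e+03]
 [ 0.00000000e+00  0.00000000e+00  0.00000000e+00  1.00000000e+00]]
{'time': 0.1, 'joint_positions': array([-1.37297650e+00,  3.42660750e-01,  1.52489910e+00,  2.62086191e-05,
        1.27536337e+00, -1.45993485e-01]), 'dq': array([ 0.00124392, -0.00238019, -0.00281616,  0.00094889, -0.00027448,
        0.00042417]), 'tau': array([ 1.67456783e-03, -4.32005739e+01, -2.44694030e+01,  7.18666962e-02,
        5.26275916e-02, -5.12166002e-05]), 'tool_pos': array([ 176.93100594, -493.92639038,  226.11825994]), 'tcp_rot': array([2.97676506, 1.56946552, 1.7497744 ]), 'contact_force': array([ 0.67911993, -0.00681885,  0.36002395]), 'moment': array([0.00486481, 0.03796393, 0.0053489 ]), 'grip_width': 91.92883571535704}
```

View pics/scene0.png

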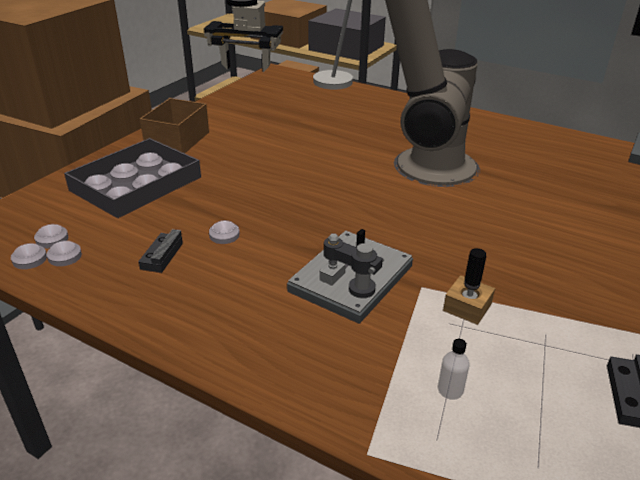

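View pics/top0.png

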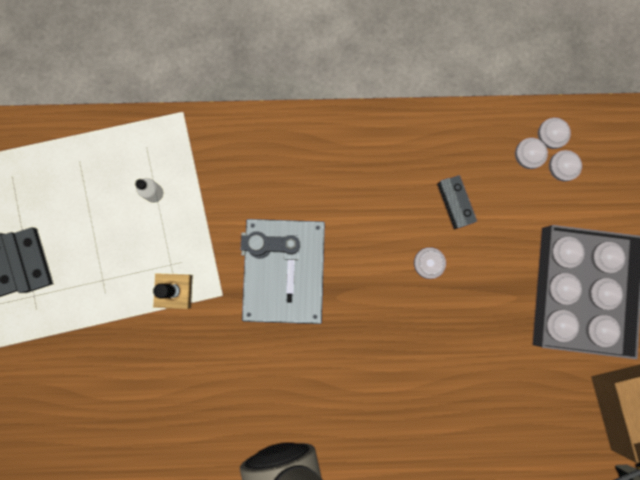

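The scene view shows the stand at about (350,270), the driver in its stand at (472,275) and the oiler at (453,370). The top view shows the screw boss at (291,243), column at (257,243), block grip at (290,297), driver at (165,290), with the disc and jaw well to the right.

```bash
cat > h.py <<'E'
from plant import *
import numpy as np, cv2
def ray(n,u,v,z):
    c=camera_info(n);K=np.array(c["camera_matrix"]);P=np.array(c["pose"])
    d=P[:3,:3]@np.linalg.inv(K)@[u,v,1];o=P[:3,3];return (o+d*(z-o[2])/d[2]).round(1)
def proj(n,p):
    c=camera_info(n);K=np.array(c["camera_matrix"]);P=np.array(c["pose"])
    q=K@(P[:3,:3].T@(np.array(p,float)-P[:3,3]));return (q[:2]/q[2]).round(1)
def tri(u1,u2):
    A=[];b=[]
    for n,(u,v) in (("scene",u1),("top",u2)):
        c=camera_info(n);K=np.array(c["camera_matrix"]);P=np.array(c["pose"])
        d=P[:3,:3]@np.linalg.inv(K)@[u,v,1];d/=np.linalg.norm(d);M=np.eye(3)-np.outer(d,d)
        A.append(M);b.append(M@P[:3,3])
    return np.linalg.lstsq(np.vstack(A),np.hstack(b),rcond=None)[0].round(1)
E
python3 - <<'E'
from h import *
t=cv2.imread("pics/top0.png");s=cv2.imread("pics/scene0.png")
a=cv2.resize(t[210:330,235:335],None,fx=4,fy=4,interpolation=cv2.INTER_CUBIC) #400x480
b=cv2.resize(t[265:315,145:200],None,fx=6,fy=6,interpolation=cv2.INTER_CUBIC) #330x300
im=np.zeros((500,800,3),np.uint8);im[:480,:400]=a;im[:300,420:750]=b
cv2.imwrite("pics/c1.png",im)
a=cv2.resize(s[220:325,280:420],None,fx=4,fy=4,interpolation=cv2.INTER_CUBIC) #560x420
b=cv2.resize(s[240:330,440:500],None,fx=4,fy=4,interpolation=cv2.INTER_CUBIC) #240x360
im=np.zeros((420,800,3),np.uint8);im[:420,:560]=a;im[:360,560:800]=b
cv2.imwrite("pics/c2.png",im)
for q in[(247,220),(324,221),(321,323),(243,321)]:print(ray("top",*q,30))
E
```

```text
[671.8 107.3  30. ]
[665.5 -58.1  30. ]
[448.4 -45.3  30. ]
[457.3 119.2  30. ]
```

View pics/c1.png

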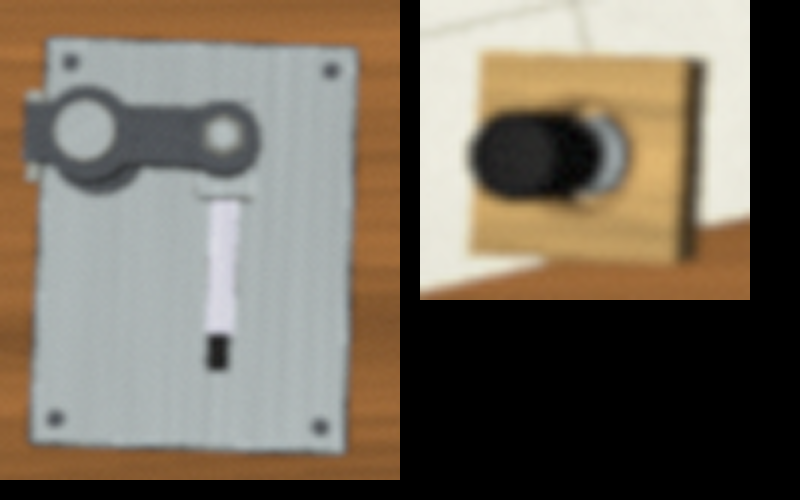

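View pics/c2.png

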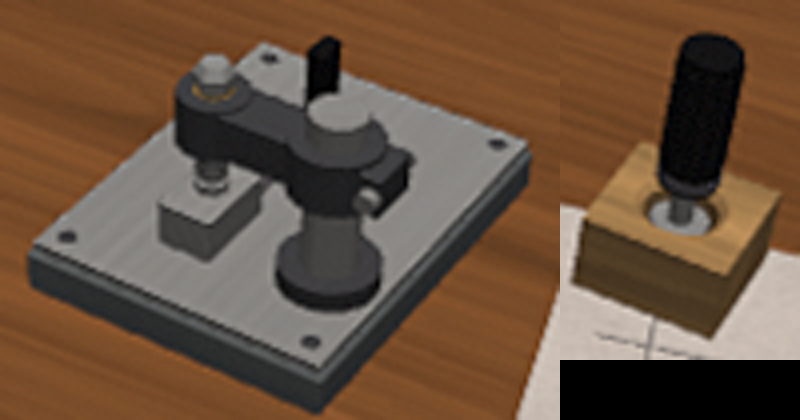

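Crop 1 (top): column top at px (256,242), head (290.5,243.3), driver handle end (160.8,290.6), stand-top centre (171.7,291), grip (289.5,298). Crop 2 (scene): head top (333.5,236), column top (365,248), handle end (478,252).

```bash
python3 - <<'E'
from h import *
s=0.4
print("col",ray("top",256-s,242.25-s,130),ray("scene",365-s,248.2-s,130),tri((364.6,247.8),(255.6,241.85)))
print("head",ray("top",290.5-s,243.25-s,132),ray("scene",333.5-s,236-s,132),tri((333.1,235.6),(290.1,242.85)))
print("boss",ray("top",290.5-s,244.75-s,115))
print("drv",ray("top",160.4,290.2,134),ray("scene",477.6,251.6,134),tri((477.6,251.6),(160.4,290.2)))
print("stand",ray("top",171.4,290.6,42))
for c in[(482,52),(690,58),(680,262),(470,252)]:print(ray("top",145-s+(c[0]-420)/6,265-s+c[1]/6,42))
# base corners from crop
C=[(48,38),(357,48),(346,452),(30,442)]
Q=np.array([ray("top",235-s+x/4,210-s+y/4,30) for x,y in C]);print(Q,Q.mean(0))
for a,b in((0,3),(1,2)):d=Q[a]-Q[b];print(np.degrees(np.arctan2(d[1],d[0])),np.linalg.norm(d))
for a,b in((0,1),(3,2)):d=Q[a]-Q[b];print(np.degrees(np.arctan2(-d[0],d[1])),np.linalg.norm(d))
# grip: top face z=82
print("grip",ray("top",235-s+217.5/4,210-s+354/4,75), ray("top",235-s+217.5/4,210-s+350/4,82))
print("head edge -x",[ray("top",235-s+x/4,210-s+197/4,55) for x in(194,252)])
print("grip top scene",ray("scene",280-s+325/4,220-s+42/4,82))
o=get_obs();print(o["tool_pos"],o["tcp_rot"])
E
```

```text
col [614.9  82.2 130. ] [616.6  86.  130. ] [614.5  83.6 127.9]
head [611.1  14.8 132. ] [614.6  18.4 132. ] [611.   15.6 128.9]
boss [609.6  15.1 115. ]
drv [525.8 266.2 134. ] [525.5 270.2 134. ] [525.2 268.3 132.9]
stand [525.1 266.5  42. ]
[562.2 300.7  42. ]
[558.2 228.3  42. ]
[487.4 232.2  42. ]
[492.9 304.9  42. ]
[[673.7 108.1  30. ]
 [664.2 -57.8  30. ]
 [449.2 -45.5  30. ]
 [459.2 121.   30. ]] [561.575  31.45   30.   ]
-3.4416149466282002 214.88755198940683
-3.2742825467019827 215.35154979707025
-3.2773726619126236 166.17177859071015
-3.437059194254513 166.8000299760165
grip [503.2  20.5  75. ] [505.3  20.3  82. ]
head edge -x [array([584.7,  31.1,  55. ]), array([584. ,   0.8,  55. ])]
grip top scene [503.1  22.8  82. ]
[ 176.93100594 -493.92639038  226.11825994] [2.97676506 1.56946552 1.7497744 ]
```

Call:
{"name": "carry_out", "arguments": {
  "rows": [
    [240,400,10,70],
    [240,400,10,70],
    [240,400,10,70],
    [240,400,10,70],
    [240,400,10,70],
    [240,400,10,70],
    [240,400,10,70],
    [240,400,10,70],
    [240,400,10,70],
    [240,400,10,70],
    [348,761,10,140],
    [348,761,10,140],
    [348,761,10,140],
    [348,761,10,140],
    [348,761,10,140],
    [348,761,10,140],
    [348,761,10,140],
    [348,761,10,140],
    [348,761,10,140],
    [348,761,10,140]
  ],
  "hand": 70
}}

```text
time: 1.77
tool_pos: [522.1, 260.8, 235.7]
tcp_rot: [2.811, 1.569, -2.25]
contact_force: [1.1, -0.7, 0.2]
grip_width: 70.4
```

```bash
python3 - <<'E'
from h import *
from scipy.spatial.transform import Rotation as Ro
o=get_obs();print(o)
R=Ro.from_euler('xyz',o["tcp_rot"]).as_matrix();print(R.round(3), np.degrees(np.arctan2(R[1,2],R[0,2])))
R=Ro.from_euler('xyz',[2.97676506,1.56946552,1.7497744]).as_matrix();print(np.degrees(np.arctan2(R[1,2],R[0,2])))
E
```

```text
{'time': 1.7667, 'joint_positions': array([ 3.32497906e-01,  4.45295662e-01,  1.33925617e+00, -1.08431255e-03,
        1.35873325e+00, -8.90324198e-01]), 'dq': array([ 0.70701333,  0.6484746 , -1.03127512, -0.00624657,  0.37413825,
       -0.40420944]), 'tau': array([ -0.72151953, -53.0388093 , -21.21708333,   0.27086626,
        -0.22280306,   0.30110967]), 'tool_pos': array([522.07443771, 260.75200369, 235.68990723]), 'tcp_rot': array([ 2.81062889,  1.56879944, -2.24950519]), 'contact_force': array([ 1.05771885, -0.73142163,  0.22766038]), 'moment': array([ 0.08651011, -0.20391516, -0.01260999]), 'grip_width': 70.37224506659084}
[[-0.001 -0.94   0.341]
 [-0.002  0.341  0.94 ]
 [-1.     0.001 -0.002]] 70.07570840889124
-70.30137810779607
```

Call:
{"name": "carry_out", "arguments": {
  "rows": [
    [3.4,6.7,-60,50],
    [3.4,6.7,-60,50],
    [3.4,6.7,-60,50],
    [3.4,6.7,-60,50],
    [3.4,6.7,-60,50],
    [3.4,6.7,-60,50],
    [3.4,6.7,-60,50],
    [3.4,6.7,-60,50],
    [3.4,6.7,-90,50],
    [3.4,6.7,-115,50],
    [3.4,6.7,-135,50],
    [3.4,6.7,-144,50],
    [3.4,6.7,-144,50],
    [3.4,6.7,-144,50]
  ]
}}

```text
time: 2.93
tool_pos: [525.6, 267.5, 91.9]
tcp_rot: [2.737, 1.569, -1.452]
contact_force: [0.3, 0.1, -0.0]
grip_width: 70.1
```

```bash
python3 - <<'E'
from h import *
a=capture("top");b=capture("scene")
a=cv2.resize(a[230:340,100:220],None,fx=3.3,fy=3.3,interpolation=cv2.INTER_CUBIC)
b=cv2.resize(b[180:330,420:540],None,fx=3.3,fy=3.3,interpolation=cv2.INTER_CUBIC)
im=np.zeros((500,800,3),np.uint8);im[:a.shape[0],:a.shape[1]]=a;im[:b.shape[0],400:400+b.shape[1]]=b[:,:400]
cv2.imwrite("pics/g1.png",im[:,:,::-1])
o=get_obs();print(o["tool_pos"],o["joint_positions"],o["contact_force"])
E
```

```text
[526.3382673  267.80115519  93.12854322] [ 0.34201992  0.58932566  1.51305982 -0.00233377  1.03707399 -1.7516763 ] [ 0.23681355 -0.20692726  0.46112654]
```

View pics/g1.png

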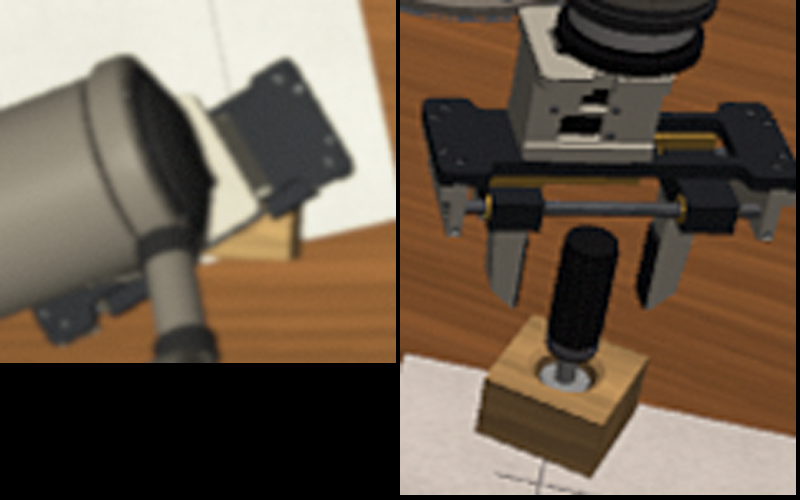

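The open fingers straddle the handle (handle end about (590,240) in the right crop). Close.

Call:
{"name": "carry_out", "arguments": {
  "rows": [
    [0,0,0,0],
    [0,0,0,0],
    [0,0,0,0],
    [0,0,0,0],
    [0,0,0,0],
    [0,0,0,0],
    [0,0,0,0],
    [0,0,0,0],
    [0,0,0,0]
  ],
  "hand": 24
}}

```text
time: 3.78
tool_pos: [526.4, 267.8, 93.2]
tcp_rot: [-2.495, 1.568, -0.4]
contact_force: [-0.2, -0.2, 0.6]
grip_width: 29.5
```

```bash
python3 - <<'E'
from h import *
o=get_obs();print(o["tool_pos"],o["joint_positions"],o["contact_force"],o["moment"],o["grip_width"])
capture("top");print(get_obs()["tool_pos"]);capture("top");print(get_obs()["tool_pos"])
E
```

```text
[526.3981306  267.79837361  93.17735397] [ 0.34201339  0.58929297  1.51296244 -0.00240267  1.03708312 -1.75161394] [-0.23815273 -0.21390719  0.56735351] [ 0.08108181 -0.08520079 -0.01822165] 29.50681795085391
[526.40921362 267.79708812  93.19457765]
[526.37259794 267.81097311  93.16069071]
```

Call:
{"name": "carry_out", "arguments": {
  "rows": [
    [0,0,40,0],
    [0,0,80,0],
    [0,0,120,0],
    [20,-40,143,0],
    [30,-80,143,0],
    [40,-120,143,0],
    [55,-160,143,0],
    [70,-200,143,0],
    [80,-235,143,0],
    [85,-250,143,0],
    [85.6,-251.3,143,0],
    [85.6,-251.3,143,0],
    [85.6,-251.3,143,0],
    [85.6,-251.3,143,0]
  ]
}}

```text
time: 5.05
tool_pos: [611.6, 17.9, 236.0]
tcp_rot: [-2.393, 1.569, -0.296]
contact_force: [0.4, 0.5, -2.4]
grip_width: 29.5
```

```bash
python3 - <<'E'
from h import *
a=capture("top");b=capture("scene")
cv2.imwrite("pics/s1full.png",b[:,:,::-1]);cv2.imwrite("pics/t1full.png",a[:,:,::-1])
a=cv2.resize(a[190:290,240:340],None,fx=3.5,fy=3.5,interpolation=cv2.INTER_CUBIC)
b=cv2.resize(b[170:270,290:380],None,fx=5,fy=5,interpolation=cv2.INTER_CUBIC)
im=np.zeros((500,800,3),np.uint8);im[:350,:350]=a;im[:500,350:800]=b
cv2.imwrite("pics/g2.png",im[:,:,::-1])
o=get_obs();print(o["tool_pos"],o["joint_positions"],o["contact_force"],o["grip_width"])
E
```

```text
[611.68677173  17.96049243 236.23822492] [-9.54443085e-02  4.96538990e-01  1.25410205e+00 -7.28378445e-04
  1.38816923e+00 -2.19213282e+00] [-0.11555804  0.23865366 -2.05922746] 29.623860717229174
```

View pics/g2.png

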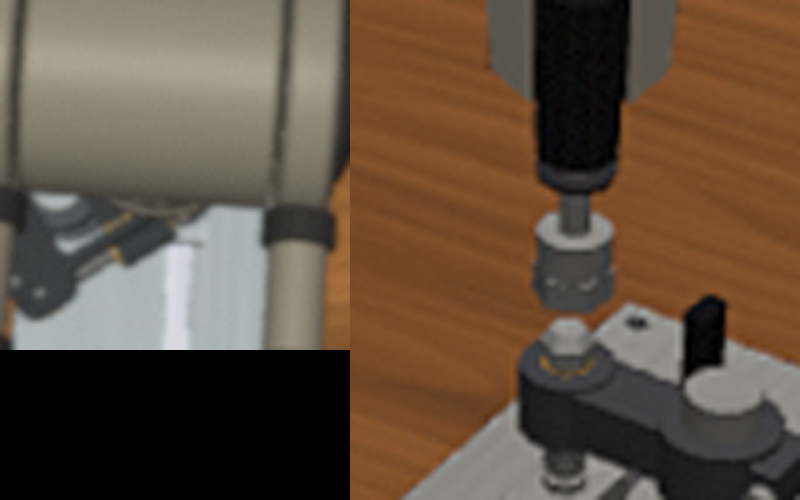

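```bash
python3 - <<'E'
from h import *
s=.4
print("socket top",ray("scene",290+224/5-s,170+231/5-s,177))
for z in(130,132,134):print("head",z,ray("scene",290+220/5-s,170+331/5-s,z))
b=cv2.imread("pics/s1full.png")
cv2.imwrite("pics/g3.png",cv2.resize(b[205:250,310:360],None,fx=12,fy=12,interpolation=cv2.INTER_LANCZOS4))
E
```

```text
socket top [615.1  20.2 177. ]
head 130 [612.1  18.2 130. ]
head 132 [614.7  19.6 132. ]
head 134 [617.2  21.  134. ]
```

View pics/g3.png

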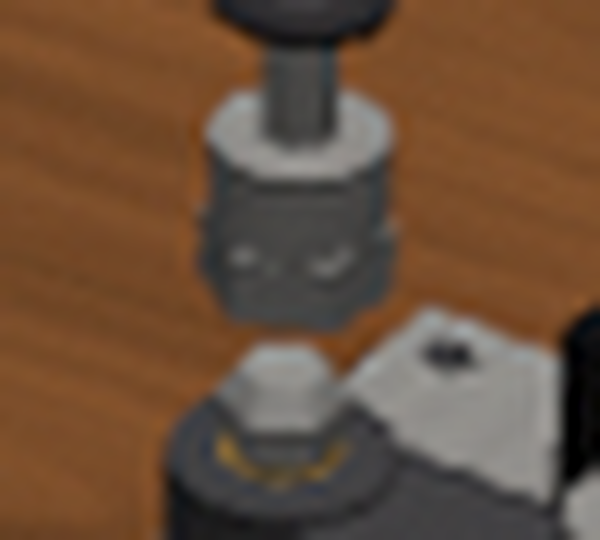

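```bash
python3 - <<'E'
from h import *
print("boss",ray("scene",310+283/12-.5,205+453/12-.5,115))
print("socket",ray("scene",310+301/12-.5,205+133/12-.5,177), ray("scene",310+301/12-.5,205+135/12-.5,177))
print([ (z,ray("scene",310+284/12-.5,205+367/12-.5,z)) for z in (130,132,134)])
t=cv2.imread("pics/t1full.png")
E
```

```text
boss [612.3  17.6 115. ]
socket [614.2  20.1 177. ] [614.7  20.4 177. ]
[(130, array([610.4,  16.3, 130. ])), (132, array([613. ,  17.7, 132. ])), (134, array([615.6,  19.1, 134. ]))]
```

Call:
{"name": "carry_out", "arguments": {
  "rows": [
    [-0.8,-1.8,0,0],
    [-0.8,-1.8,-10,0],
    [-0.8,-1.8,-15,0],
    [-0.8,-1.8,-17,0],
    [-0.8,-1.8,-19,0],
    [-0.8,-1.8,-19,0]
  ]
}}

```text
time: 5.65
tool_pos: [610.7, 16.2, 216.5]
tcp_rot: [-2.582, 1.569, -0.486]
contact_force: [0.2, 0.6, -1.7]
grip_width: 29.8
```

Call:
{"name": "carry_out", "arguments": {
  "rows": [
    [0,0,-1,0],
    [0,0,-2,0],
    [0,0,-3,0],
    [0,0,-3,0]
  ]
}}

```text
time: 5.98
tool_pos: [610.5, 16.0, 213.4]
tcp_rot: [-2.803, 1.569, -0.706]
contact_force: [0.3, 0.1, -1.7]
grip_width: 29.6
```

Call:
{"name": "carry_out", "arguments": {
  "rows": [
    [0,0,-1,0],
    [0,0,-2,0],
    [0,0,-3,0],
    [0,0,-3,0]
  ]
}}

```text
time: 6.32
tool_pos: [610.1, 15.9, 210.1]
tcp_rot: [2.722, 1.569, -1.465]
contact_force: [-0.9, -1.7, -2.6]
grip_width: 29.7
```

Call:
{"name": "carry_out", "arguments": {
  "rows": [
    [-0.3,-0.6,-1,0],
    [-0.3,-0.6,-2,0],
    [-0.3,-0.6,-3,0],
    [-0.3,-0.6,-3,0]
  ]
}}

```text
time: 6.65
tool_pos: [609.8, 15.4, 206.7]
tcp_rot: [2.382, 1.57, -1.805]
contact_force: [-0.9, -0.2, -1.8]
grip_width: 29.5
```

Call:
{"name": "carry_out", "arguments": {
  "rows": [
    [0,0,-0.7,0],
    [0,0,-1.4,0],
    [0,0,-1.4,0]
  ]
}}

```text
time: 6.9
tool_pos: [609.9, 15.4, 205.8]
tcp_rot: [3.022, 1.57, -1.164]
contact_force: [-2.0, -0.7, 1.1]
grip_width: 29.9
```

Call:
{"name": "carry_out", "arguments": {
  "rows": [
    [0,0,0,-4],
    [0,0,0,-8],
    [0,0,0,-8]
  ]
}}

```text
time: 7.15
tool_pos: [609.7, 15.5, 205.7]
tcp_rot: [2.652, 1.57, -1.676]
contact_force: [-0.2, -0.2, 0.4]
grip_width: 29.7
```

```bash
cat > st.py <<'E'
from h import *
from scipy.spatial.transform import Rotation as Ro
o=get_obs();R=Ro.from_euler('xyz',o["tcp_rot"]).as_matrix()
print(round(o["time"],2),o["tool_pos"].round(2),"yaw",np.degrees(np.arctan2(R[1,2],R[0,2])).round(2),"q6",o["joint_positions"][5].round(3),"F",o["contact_force"].round(2),"M",o["moment"].round(3),round(o["grip_width"],1))
E
python3 st.py
```

```text
7.15 [609.75  15.49 205.74] yaw 112.0 q6 -2.054 F [-0.18 -0.24  0.35] M [0.136 0.328 0.034] 29.7
```

Call:
{"name": "carry_out", "arguments": {
  "rows": [
    [0,0,0,-6],
    [0,0,0,-12],
    [0,0,0,-12]
  ]
}}

```text
time: 7.4
tool_pos: [609.6, 15.7, 205.5]
tcp_rot: [2.11, 1.57, -2.43]
contact_force: [-1.2, -0.6, -3.0]
grip_width: 29.3
```

```bash
python3 st.py
```

```text
7.4 [609.58  15.67 205.53] yaw 99.91 q6 -1.843 F [-1.21 -0.63 -3.  ] M [ 0.14   0.256 -0.011] 29.3
```

Call:
{"name": "carry_out", "arguments": {
  "rows": [
    [0,0,-0.2,-6],
    [0,0,-0.4,-12],
    [0,0,-0.5,-18],
    [0,0,-0.5,-18]
  ]
}}

```text
time: 7.73
tool_pos: [609.5, 15.9, 204.9]
tcp_rot: [1.61, 1.57, 3.04]
contact_force: [-1.9, 0.6, -1.6]
grip_width: 29.6
```

```bash
python3 st.py
```

```text
7.73 [609.49  15.94 204.94] yaw 81.96 q6 -1.53 F [-1.95  0.56 -1.58] M [0.239 0.262 0.056] 29.6
```

Call:
{"name": "carry_out", "arguments": {
  "rows": [
    [0,0,-0.4,0],
    [0,0,-0.4,0]
  ]
}}

```text
time: 7.9
tool_pos: [609.6, 16.0, 204.9]
tcp_rot: [1.498, 1.57, 2.934]
contact_force: [-2.0, -0.3, 1.4]
grip_width: 29.5
```

```bash
python3 st.py
```

```text
7.9 [609.6   15.99 204.85] yaw 82.25 q6 -1.535 F [-1.98 -0.27  1.43] M [ 0.294  0.325 -0.01 ] 29.5
```

Call:
{"name": "carry_out", "arguments": {
  "rows": [
    [0,0,-0.15,-6],
    [0,0,-0.3,-12],
    [0,0,-0.5,-18],
    [0,0,-0.65,-24],
    [0,0,-0.8,-30],
    [0,0,-1.0,-36],
    [0,0,-1.15,-42],
    [0,0,-1.25,-45],
    [0,0,-1.25,-45]
  ]
}}

```text
time: 8.65
tool_pos: [609.7, 16.5, 203.7]
tcp_rot: [0.872, 1.569, 1.523]
contact_force: [-1.5, 2.5, 0.4]
grip_width: 29.7
```

```bash
python3 st.py
```

```text
8.65 [609.75  16.52 203.75] yaw 37.34 q6 -0.751 F [-1.52  2.48  0.4 ] M [0.539 0.197 0.026] 29.7
```

Call:
{"name": "carry_out", "arguments": {
  "rows": [
    [0,0,0,0],
    [0,0,0,0],
    [0,0,0,0],
    [0,0,0,0],
    [0,0,30,0],
    [0,0,65,0],
    [-30,2,65,10],
    [-70,4,65,20],
    [-105,5,65,30],
    [-105,5,65,40],
    [-105,5,30,49.3],
    [-105,5,0,49.3],
    [-105,5,-40,49.3],
    [-105,5,-60,49.3],
    [-105,5,-60,49.3],
    [-105,5,-60,49.3]
  ],
  "hand": 60
}}

```text
time: 9.98
tool_pos: [504.7, 21.4, 143.7]
tcp_rot: [1.205, 1.568, 2.717]
contact_force: [0.9, 0.2, 0.7]
grip_width: 59.8
```

```bash
python3 st.py; python3 - <<'E'
from h import *
b=capture("scene")
cv2.imwrite("pics/p1.png",cv2.resize(b[120:300,270:430],None,fx=3.3,fy=3.3,interpolation=cv2.INTER_CUBIC)[:,:,::-1])
E
python3 st.py
```

```text
9.98 [504.68  21.4  143.66] yaw 86.63 q6 -1.622 F [0.92 0.24 0.73] M [ 0.081 -0.129  0.017] 59.8
10.03 [505.64  21.35 144.9 ] yaw 86.63 q6 -1.622 F [-0.28  0.37  0.91] M [ 0.087 -0.149 -0.002] 60.0
```

View pics/p1.png

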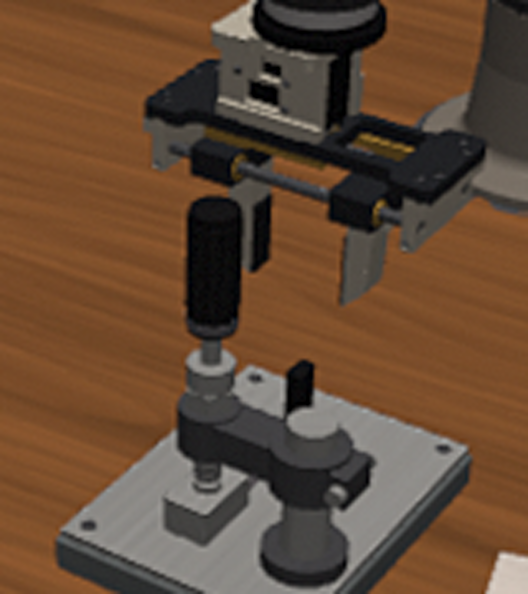

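The driver stands upright on the screw (handle end (213,210)), the foot is at the block, and the gripper's jaws are centred over the grip plate at (300,370).

Call:
{"name": "carry_out", "arguments": {
  "rows": [
    [-1,0,-40,0],
    [-1,0,-75,0],
    [-1,0,-95,0],
    [-1,0,-100,0],
    [-1,0,-100,0],
    [-1,0,-100,0]
  ],
  "hand": 40
}}

```text
time: 10.53
tool_pos: [506.4, 21.1, 46.9]
tcp_rot: [-1.431, 1.567, 0.081]
contact_force: [0.3, 0.3, -0.2]
grip_width: 40.5
```

```bash
python3 st.py
```

```text
10.53 [506.37  21.15  46.85] yaw 86.63 q6 -1.623 F [ 0.29  0.27 -0.19] M [ 0.104 -0.172 -0.016] 40.5
```

Call:
{"name": "carry_out", "arguments": {
  "rows": [
    [0,0,0,0],
    [0,0,0,0],
    [0,0,0,0],
    [0,0,0,0],
    [0,0,0,0],
    [0,0,0,0],
    [0,0,0,0],
    [0,0,0,0]
  ],
  "hand": 8
}}

```text
time: 11.2
tool_pos: [506.7, 21.2, 47.4]
tcp_rot: [-1.462, 1.566, 0.05]
contact_force: [-0.6, 1.0, 5.8]
grip_width: 11.8
```

```bash
python3 st.py
```

```text
11.2 [506.65  21.2   47.4 ] yaw 86.65 q6 -1.623 F [-0.58  1.01  5.83] M [ 0.183 -0.008  0.172] 11.8
```

Call:
{"name": "carry_out", "arguments": {
  "rows": [
    [0,0,0.4,0],
    [0,0,0.4,0]
  ]
}}

```text
time: 11.37
tool_pos: [506.6, 21.3, 47.6]
tcp_rot: [-1.434, 1.566, 0.078]
contact_force: [1.5, 1.6, -1.8]
grip_width: 12.0
```

```bash
python3 st.py
```

```text
11.37 [506.6   21.29  47.57] yaw 86.66 q6 -1.623 F [ 1.45  1.55 -1.77] M [ 0.27  -0.248  0.114] 12.0
```

Call:
{"name": "carry_out", "arguments": {
  "rows": [
    [-0.7,0.05,-0.1,0],
    [-1.4,0.1,-0.1,0],
    [-2.1,0.1,-0.1,0],
    [-2.8,0.2,-0.1,0],
    [-3.5,0.2,-0.1,0]
  ]
}}

```text
time: 11.78
tool_pos: [503.3, 21.4, 47.5]
tcp_rot: [-1.459, 1.566, 0.054]
contact_force: [4.2, -0.5, -2.1]
grip_width: 11.9
```

```bash
python3 st.py
```

```text
11.78 [503.32  21.4   47.45] yaw 86.65 q6 -1.623 F [ 4.2  -0.52 -2.05] M [ 0.036 -0.695  0.012] 11.9
```

Call:
{"name": "carry_out", "arguments": {
  "rows": [
    [-0.5,0.05,-0.15,0],
    [-1.0,0.1,-0.15,0],
    [-1.5,0.1,-0.15,0],
    [-2.0,0.15,-0.15,0]
  ]
}}

```text
time: 12.12
tool_pos: [501.5, 21.5, 47.4]
tcp_rot: [-1.481, 1.565, 0.031]
contact_force: [4.6, -0.7, -1.8]
grip_width: 11.6
```

```bash
python3 st.py; python3 -c "
from h import *
capture('top');capture('top')"; python3 st.py
```

```text
12.12 [501.49  21.5   47.44] yaw 86.65 q6 -1.624 F [ 4.6  -0.68 -1.78] M [ 0.034 -0.7   -0.004] 11.6
12.22 [501.4   21.49  47.43] yaw 86.65 q6 -1.624 F [ 3.97 -0.65 -1.75] M [ 0.057 -0.745  0.024] 11.9
```

Call:
{"name": "carry_out", "arguments": {
  "rows": [
    [0,0,0,0],
    [0,0,0,0],
    [0,0,0,0],
    [0,0,0,0]
  ],
  "hand": 40
}}

```text
time: 12.55
tool_pos: [500.7, 21.6, 47.3]
tcp_rot: [-1.438, 1.567, 0.075]
contact_force: [-0.4, 0.6, -1.4]
grip_width: 33.7
```

```bash
python3 st.py
```

```text
12.55 [500.74  21.58  47.27] yaw 86.65 q6 -1.624 F [-0.38  0.62 -1.44] M [ 0.133 -0.194 -0.006] 33.7
```

Call:
{"name": "carry_out", "arguments": {
  "rows": [
    [0,0,40,0],
    [0,0,80,0],
    [0,0,120,0],
    [0,0,160,0],
    [0,0,200,-7],
    [0,0,219,-14],
    [0,0,219,-21],
    [40,-2,219,-28],
    [80,-4,219,-35],
    [109,-5,219,-42],
    [109,-5,219,-49.3],
    [109,-5,219,-49.3],
    [109,-5,219,-49.3]
  ],
  "hand": 70
}}

```text
time: 13.63
tool_pos: [609.2, 16.7, 265.6]
tcp_rot: [-1.892, 1.568, -1.236]
contact_force: [0.7, -1.1, -0.4]
grip_width: 69.8
```

```bash
python3 st.py
```

```text
13.63 [609.17  16.66 265.56] yaw 37.56 q6 -0.752 F [ 0.69 -1.07 -0.35] M [-0.032 -0.075 -0.009] 69.8
```

Call:
{"name": "carry_out", "arguments": {
  "rows": [
    [0.4,-0.2,-30,0],
    [0.4,-0.2,-50,0],
    [0.4,-0.2,-60,0],
    [0.4,-0.2,-61,0],
    [0.4,-0.2,-61,0],
    [0.4,-0.2,-61,0]
  ]
}}

```text
time: 14.13
tool_pos: [610.1, 16.4, 206.3]
tcp_rot: [-1.374, 1.566, -0.717]
contact_force: [0.5, 0.6, 0.1]
grip_width: 69.6
```

```bash
python3 st.py
```

```text
14.13 [610.08  16.41 206.27] yaw 37.62 q6 -0.753 F [0.47 0.63 0.09] M [-0.018 -0.141  0.023] 69.6
```

Call:
{"name": "carry_out", "arguments": {
  "rows": [
    [0,0,0,0],
    [0,0,0,0],
    [0,0,0,0],
    [0,0,0,0],
    [0,0,0,0],
    [0,0,0,0],
    [0,0,0,0],
    [0,0,0,0]
  ],
  "hand": 24
}}

```text
time: 14.8
tool_pos: [610.1, 16.5, 206.2]
tcp_rot: [-1.371, 1.566, -0.714]
contact_force: [0.6, 0.5, 0.2]
grip_width: 29.4
```

```bash
python3 st.py
```

```text
14.8 [610.09  16.45 206.23] yaw 37.62 q6 -0.753 F [0.57 0.52 0.23] M [ 0.043 -0.252  0.069] 29.4
```

Call:
{"name": "carry_out", "arguments": {
  "rows": [
    [0,0,4,0],
    [0,0,10,0],
    [0,0,20,0],
    [0,0,45,0],
    [-10,35,45,0],
    [-25,75,45,0],
    [-40,115,45,0],
    [-55,155,45,0],
    [-70,195,30,0],
    [-80,230,0,0],
    [-83.7,251.4,-30,0],
    [-83.7,251.4,-60,0],
    [-83.7,251.4,-68,0],
    [-83.7,251.4,-68,0],
    [-83.7,251.4,-68,0]
  ]
}}

```text
time: 16.05
tool_pos: [527.5, 267.3, 139.8]
tcp_rot: [-1.192, 1.565, -0.537]
contact_force: [0.1, 0.1, -2.3]
grip_width: 29.5
```

```bash
python3 st.py; python3 - <<'E'
from h import *
b=capture("scene");cv2.imwrite("pics/sfull2.png",b[:,:,::-1])
x=cv2.resize(b[200:330,430:530],None,fx=4.5,fy=4.5,interpolation=cv2.INTER_CUBIC)
y=cv2.resize(b[220:320,280:400],None,fx=2.9,fy=2.9,interpolation=cv2.INTER_CUBIC)
im=np.zeros((585,800,3),np.uint8);im[:,:450]=x;im[:290,452:800]=y
cv2.imwrite("pics/r1.png",im[:,:,::-1])
E
python3 st.py
```

```text
16.05 [527.47 267.32 139.76] yaw 37.58 q6 -0.312 F [ 0.08  0.06 -2.3 ] M [ 0.027 -0.156 -0.046] 29.5
16.1 [528.17 267.32 140.67] yaw 37.55 q6 -0.312 F [ 0.38  0.21 -1.57] M [ 0.021 -0.121 -0.037] 29.5
```

View pics/r1.png

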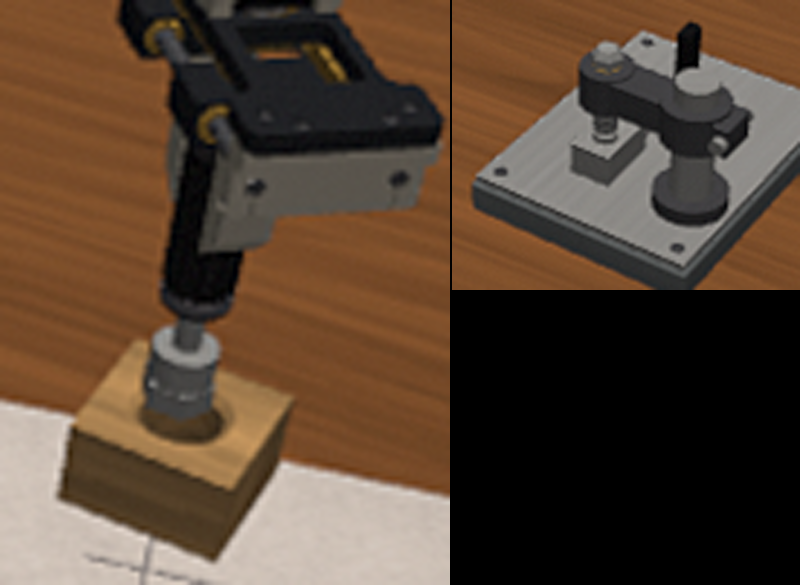

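The socket hangs over the hole (socket (183,375), hole (184,412)); the screw head, foot and block at right look set. Lower with a small x correction.

Call:
{"name": "carry_out", "arguments": {
  "rows": [
    [-1.8,0.5,0,0],
    [-1.8,0.5,-4,0],
    [-1.8,0.5,-10,0],
    [-1.8,0.5,-15,0],
    [-1.8,0.5,-20,0],
    [-1.8,0.5,-20,0]
  ]
}}

```text
time: 16.6
tool_pos: [526.5, 267.9, 120.8]
tcp_rot: [-0.818, 1.563, -0.163]
contact_force: [0.0, 2.4, -1.7]
grip_width: 29.7
```

```bash
python3 st.py
```

```text
16.6 [526.5  267.9  120.84] yaw 37.53 q6 -0.31 F [ 0.03  2.39 -1.73] M [ 0.493 -0.318 -0.013] 29.7
```

Call:
{"name": "carry_out", "arguments": {
  "rows": [
    [0,1,-6,0],
    [0,1,-12,0],
    [0,1,-18,0],
    [0,1,-22,0],
    [0,1,-24,0],
    [0,1,-24,0]
  ]
}}

```text
time: 17.1
tool_pos: [526.2, 268.7, 96.0]
tcp_rot: [-0.935, 1.564, -0.28]
contact_force: [0.4, 0.1, -2.0]
grip_width: 29.4
```

```bash
python3 st.py
```

```text
17.1 [526.2  268.7   96.01] yaw 37.52 q6 -0.308 F [ 0.38  0.06 -1.99] M [-0.014 -0.111 -0.007] 29.4
```

Call:
{"name": "carry_out", "arguments": {
  "rows": [
    [0,0,-0.5,0],
    [0,0,-1,0],
    [0,0,-1,0]
  ]
}}

```text
time: 17.35
tool_pos: [526.4, 268.7, 95.4]
tcp_rot: [-0.894, 1.563, -0.24]
contact_force: [-0.0, 0.4, 0.1]
grip_width: 29.4
```

Call:
{"name": "carry_out", "arguments": {
  "rows": [
    [0,0,0,0],
    [0,0,0,0],
    [0,0,0,0],
    [0,0,0,0],
    [0,0,20,0],
    [0,0,55,0],
    [0,0,95,0],
    [0,0,125,0],
    [-30,-40,140,0],
    [-60,-80,140,0],
    [-90,-120,140,0],
    [-90,-160,140,0],
    [-90,-200,140,0],
    [-90,-240,140,0],
    [-90,-280,140,0],
    [-90,-320,140,0],
    [-90,-320,140,0]
  ],
  "hand": 70
}}

```text
time: 18.77
tool_pos: [436.2, -55.6, 235.8]
tcp_rot: [-1.085, 1.562, -0.433]
contact_force: [0.6, -0.1, -0.4]
grip_width: 70.2
```

```bash
python3 st.py; python3 - <<'E'
from h import *
b=capture("scene");a=capture("top")
x=cv2.resize(b[220:330,280:510],None,fx=3.4,fy=3.4,interpolation=cv2.INTER_CUBIC)[:,:780]
y=cv2.resize(a[225:315,140:330],None,fx=2.4,fy=2.4,interpolation=cv2.INTER_CUBIC)
im=np.zeros((595,800,3),np.uint8);im[:x.shape[0],:780]=x;im[377:377+y.shape[0],:y.shape[1]]=y
cv2.imwrite("pics/f1.png",im[:,:,::-1])
E
```

```text
18.77 [436.2  -55.65 235.76] yaw 37.35 q6 -0.952 F [ 0.6  -0.13 -0.4 ] M [ 0.018 -0.158  0.018] 70.2
```

View pics/f1.png

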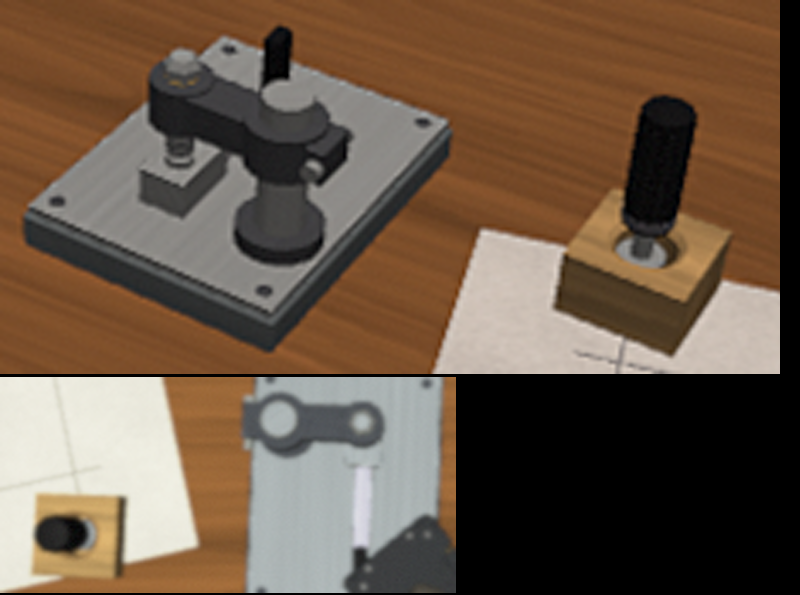

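The driver stands upright in its hole and the block lies under the foot. Nothing else has moved, so I'm handing in.

```bash
python3 -c "
from plant import *
print(close_job())"
```

```text
the job is handed in; nothing more can be done
None
```

The job is handed in at about 19 s of robot time, with the block set under the screw and the driver back in its stand; `close_job()` gave no verdict.

**Setting the screw:** I turned the screw down about 2.0 mm with the nut driver and left the driver standing on the head. I then drew the block about 5 mm towards its grip in two pulls. The drag read 4.0 to 4.6 N, which puts about 6 N on the foot, or 5 to 8 N over the friction range given. No correction was needed.

**Last checks:** The final pictures show the driver upright in its hole, the block's head under the foot, and the gripper clear of everything. I did not pull the block again after taking the driver off the screw. I also did not measure the bystanders at the end; the arm stayed well away from them.

**One disagreement:** The height of the screw head suggested only about 3 N on the foot, good to about 4 N. I trusted the direct pull over that; both figures lie within 2 to 10 N.

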